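# Slide the tall battery box into its charging bay and start the charge

### The arm

A 6-joint arm with a two-finger parallel gripper is mounted at the origin on a cart in front of the work surface, level with it; the furniture and walls round the work are solid. World frame = base frame: x ahead of the robot, y to its left, z up, the work surface at z = 0. Lengths are in m, angles in rad, forces in N, time in s.
With the tool pointing down it reaches from about 0.25 to 0.725 m from the base axis. Payload 4 kg.
Tool frame: the origin (TCP) lies between the finger pads; the fingertips stand 17 mm ahead of it and the grasp point (between the pads) lies 2 mm behind it; z points along the fingers, y is the line along which they close (so a half turn about z gives the same grasp; the last joint's range is limited). The gripper opens to 85 mm and grips with 20 to 120 N. Pads are 22 mm wide; open, the fingers measure 114 mm over their backs; the gripper's body (76 mm by 85 mm) begins 54 mm behind the grasp point. The pads swing forward as they close: fully open they stand 13 mm farther back than shut.
Start: joints at [1.246, 0.241, 0.005, 1.335, 0, 1.571], TCP at [0.16, 0.474, 0.248] pointing down, gripper open.
Joint ranges: [-2.72, 2.72], [-1.05, 1.87], [-1.09, 1.28], [-1.99, 2.15], [-1.42, 1.44], [-3.14, 3.14]. Speed limits (rad/s): [2.79, 2.79, 3.14, 3.14, 3.14, 3.14].

### API

Orientations are given as a 3x3 rotation matrix whose columns are the frame's x, y, z axes.
In Python, from rig import ctrl gives the robot as it stands.
- The arm moves only by the tool servo_tool, never from a script. Its argument "steps" is a list of rows, each an object with "delta_rot": the turn, a rotation vector about the world's x, y, z in degrees, a list of three; "translation": the shift along the world's x, y, z in units of 25 mm (1.0 is 25 mm), a list of three; "hand": the closure, from -1 (fully open) to 1 (shut). A call has 1 to 20 rows; each row shifts and turns the commanded pose from where the row before left it; what a row does not reach is not made up. A row lasts 1/8 s, in which the tool goes at most 62.5 mm and 10.7 degrees, less where a joint would pass 70% of its speed; a pose out of reach is approached as far as the arm can. A call is refused whole if a number of a shift passes 1 or a number of a turn 10.7, either way. A call with a gripper value outside its range is refused whole. The fingers move at their own pace and stop on an object; the grip force is fixed at half the most. Time passes only in rows, so rows that do not move let the fingers close. It gives the time, the measured TCP pose, the force, the opening and the grip force at its end, in the units of the state.
- ctrl.state(): the state, without advancing time (a new reading comes with each control period).
- ctrl.read_camera(name): name is "scene" or "top" or "wrist"; returns a dict with "color" (480x640x3 uint8, red, green, blue), "vfov" (degrees; the focal length in pixels is half the picture's height over the tangent of half this angle, whatever the lens; pixels are square), "cx", "cy" (the principal point, pixels), "xyz" and "orientation" of the camera in the world. Camera axes: x right, y down, z forward; pixel columns grow to the right and rows downward; lengths in m; the calibration is good to about 2 mm. A picture is of the moment at which its call begins. There is no depth.
- ctrl.hand_in(): hands the job in; it is judged then, once.
The state is a dict: "time": time; "joints": joint angles; "dq": joint speeds; "effort": joint torques, N m; "tcp_pos": TCP position; "tool_rot": TCP orientation; "ft_force": force on the tool from outside, world axes, zero at the start; "moment": the same for the moment, N m; "gripper_width": finger opening in m; "grasp_force": force on a finger pad.
Only numpy, scipy, OpenCV 4.12 (cv2) and the standard library are available. Lean on these libraries where they do the work, as an engineer would, in place of code of your own. Each camera call takes 0.05 s, during which the arm holds its last target. There are 200 camera calls.

### The job

Push the tall, top-heavy battery box along the bench, low down on the yellow plate at its foot so that it slides upright and does not tip, into the charging bay until it stands square against the rubber pads of the back stop. Then press the green button on the white charger pod all the way down and let it go. Use the fingertips only to push and press: do not lift the box, and leave everything else on the bench where it is.

Things in the scene. Friction and masses are not known exactly. Their poses are not given: they have to be found in the camera images.
- battery_box: loose grey and black battery box, about 0.85 kg, on a dark steel sled. Origin: centre of the sled's underside; x points forward, the way it goes into the bay, y left, z up. Sled 110 (x) by 100 (y) by 10 mm, front end flat. The tower, 66 by 94 mm, stands over x = -11 to +55 mm. Slides on the bench with friction; pushed higher than about 50 mm it may tip over its front edge
- tower_top (a point): centre of the tower's flat top, 170 mm above the bench; a strap handle and two terminals stand up to 24 mm above it
- push_plate (a point): middle of the rear face of the yellow push plate across the rear end of the sled, 24 mm above the bench, at x = -55 mm of the box; the face looks along the box's -x. Plate 96 mm wide, 8 to 40 mm above the bench; its face is 44 mm behind the tower
- bay: fixed charging bay; its origin and axes are those of the box when fully home. x points into the bay; its floor is the bench. Two aluminium rails 28 mm high, inner faces 56 mm either side of the x axis (6 mm play a side), straight from x = -5 to +60 mm. The box starts 130 to 160 mm short of home, up to 20 mm to the side and turned up to 0.15 rad
- mouth (a point): middle of the bay's mouth on the bench, at x = -55 mm of the bay: from x = -5 mm back to here the rails flare outward at 30 degrees to about 170 mm apart inside. The rear face of a parked box is level with the mouth
- stop (a point): middle of the line between the faces of the two black rubber pads of the back stop (60 mm high), at x = +55 mm of the bay, 18 mm above the bench
- pod: fixed white charger pod, 70 by 70 by 40 mm, left or right of the bay; origin: centre of its underside
- start_top (a point): centre of the top of the green push button (30 mm across) on the pod; pressed straight down
- start (a joint): travel of the green button: 0 up, 0.006 m fully down; a spring of about 5 N at full travel returns it
- tip_rack: bystander: box of yellow pipette tips, 82 by 122 by 54 mm; origin: centre of underside. Stands on the other side of the bay from the pod
- dropper: bystander: dropper bottle, 37 mm across, 105 mm high; origin: centre of underside
- can: bystander: white can with blue lid, 37 mm across, 48 mm high; origin: centre of underside
- timer: bystander: white lab timer, 60 by 64 by 16 mm; origin: centre of underside
- petri: bystander: red petri dish, 57 mm across, 6 mm high; origin: centre of underside
- marker: bystander: red and white marker, 13 by 136 by 14 mm; origin: centre of underside
There are look-alikes about, which are no part of the job. What is meant by the pod is not orange, and is the larger of those in its own colour.

How it is judged:
On the way, in this order (a step that is already met when the one before it is completed fails the run):
1. the box stands home in the bay, upright, the button not yet pressed (x of battery_box in the frame of bay between -0.007 and 0.006 m and y of battery_box in the frame of bay between -0.01 and 0.01 m and angle between the x axis of battery_box and the x axis of bay, either way round below 0.1 rad and angle between battery_box's own z axis and vertical below 0.05 rad and value of joint start below 0.002 m), for 0.2 s.
2. the green button is pressed down (value of joint start above 0.0045 m), for 0.05 s.
At the end, for the whole second after the job is handed in: The box stands upright (tilt under 0.05 rad) in the bay, within 7 mm of touching the stop pads, within 10 mm of the bay's middle and square to 0.1 rad, at rest; the button has been pressed (over 4.5 mm) after the box was home and is up again (x of battery_box in the frame of bay between -0.007 and 0.006 m and y of battery_box in the frame of bay between -0.01 and 0.01 m and angle between the x axis of battery_box and the x axis of bay, either way round below 0.1 rad and angle between battery_box's own z axis and vertical below 0.05 rad and value of joint start below 0.0015 m and linear speed of battery_box below 0.01 m/s).
It fails at once if the battery box tips by more than 0.2 rad (angle between battery_box's own z axis and vertical above 0.2 rad).
It fails at once if the battery box is lifted (height (world z) of battery_box above 0.012 m).
It fails at once if the fingers push or take hold of the box high up, on its tower or handle, rather than down at its foot (contact force between the fingers and battery_box above 1 N and height (world z) of the grasp point above 0.09 m).
It fails at once if the button is pressed before the box is home (value of joint start above 0.003 m and not (x of battery_box in the frame of bay between -0.007 and 0.006 m and y of battery_box in the frame of bay between -0.01 and 0.01 m and angle between the x axis of battery_box and the x axis of bay, either way round below 0.1 rad and angle between battery_box's own z axis and vertical below 0.05 rad)).
It fails at once if a bystander (tip box, dropper bottle, can, timer, petri dish or marker) is moved by more than 25 mm (distance of any of tip_rack, dropper, can, timer, petri, marker from where it was at the start of the episode above 0.025 m).
It also fails if it takes over 54 s, if anything falls off the work surface, if the arm or the gripper's body presses on something with over 40 N, if the wrist force passes 120 N, or if a joint passes its speed limit or range.

## Working session

There is one attempt and no reset: what is moved stays moved. The work goes in short steps, Python scripts to look and compute and a tool call to move; the robot and the scene stay as the last step left them, time stands still between calls to the robot, and variables do not carry over. Pictures are saved under pics/ and viewed, at most 12 in all, crops included, and the job is handed in when it is done.

Besides the shell and the picture viewer there is one more tool, called after "Call:" as name([rows], argument=value, ...), one row to a line, values as JSON. servo_tool: Moves the arm, as the interface text tells. Its arguments: {"type":"object","properties":{"steps":{"type":"array"}},"required":["steps"]}

```bash
mkdir -p pics; cat > h.py <<'E'
import numpy as np, cv2, pickle
from rig import ctrl
def snap(n,tag):
    c=ctrl.read_camera(n); cv2.imwrite(f'pics/{tag}.png',c['color'][:,:,::-1]); pickle.dump(c,open(f'pics/{tag}.pkl','wb')); return c
def load(tag): return pickle.load(open(f'pics/{tag}.pkl','rb'))
def cast(c,uv,z):
    uv=np.atleast_2d(np.array(uv,float)); f=240/np.tan(np.radians(c['vfov'])/2)
    d=np.c_[(uv[:,0]-c['cx'])/f,(uv[:,1]-c['cy'])/f,np.ones(len(uv))]@np.array(c['orientation']).T
    p=np.array(c['xyz']); return p+d*((z-p[2])/d[:,2])[:,None]
def proj(c,P):
    f=240/np.tan(np.radians(c['vfov'])/2)
    q=(np.atleast_2d(P)-np.array(c['xyz']))@np.array(c['orientation']); return np.c_[c['cx']+f*q[:,0]/q[:,2],c['cy']+f*q[:,1]/q[:,2]]
E
python3 - <<'E'
from h import *
np.set_printoptions(precision=3,suppress=True)
for n in('top','scene'):
    c=snap(n,n+'0'); print(n,c['vfov'],c['cx'],c['cy'],c['xyz'],np.array(c['orientation']).tolist())
print(ctrl.state())
E
```

```text
top 51.478570909913664 331.9963415077488 236.59981917690598 [0.397 0.043 1.293] [[0.022182906538396396, -0.9914704067845479, 0.12843033569990997], [-0.9996797477053587, -0.023562360709990918, -0.009231315481675065], [0.012178698011639386, -0.12818442818164413, -0.9916755677571603]]
scene 52.43714341611378 313.2079618041587 241.8263511464109 [-0.012 -0.602  0.886] [[0.7482742798457162, -0.4417439528644399, 0.4949220971315329], [-0.6633859125089533, -0.5007118341163277, 0.5560636566621904], [0.00217559326121839, -0.7444124792637229, -0.6677165023499112]]
{'time': 0.1, 'joints': array([ 1.246,  0.241,  0.004,  1.335, -0.   ,  1.571]), 'dq': array([-0.002, -0.001,  0.003,  0.002,  0.002, -0.001]), 'effort': array([ -0.   , -37.314,  25.301,   0.011,  -0.   ,   0.   ]), 'tcp_pos': array([0.159, 0.473, 0.248]), 'tool_rot': array([[-0.948,  0.319, -0.001],
       [ 0.319,  0.948, -0.002],
       [-0.   , -0.002, -1.   ]]), 'ft_force': array([-0.181, -0.045,  0.462]), 'moment': array([ 0.009, -0.04 , -0.013]), 'grasp_force': 0.0, 'gripper_width': 0.08535294754341793}
```

View pics/top0.png

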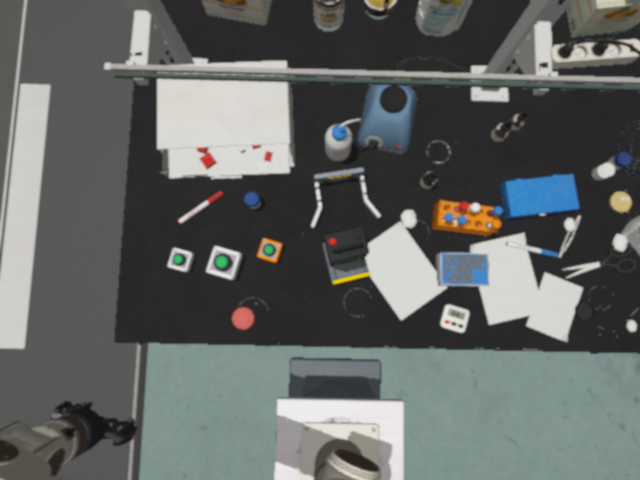

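View pics/scene0.png

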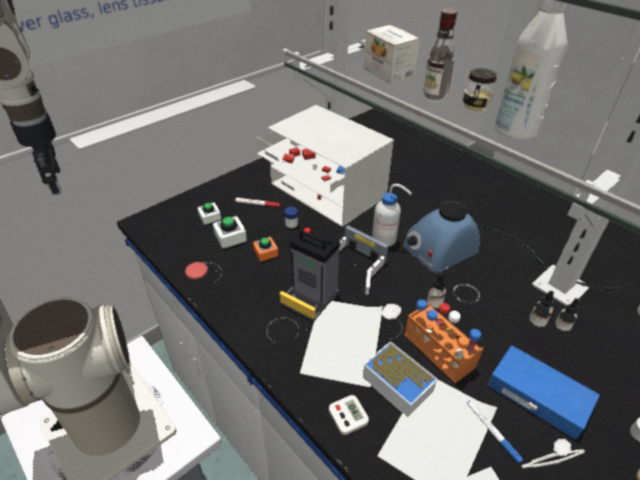

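The top view shows the box at about (347,257), the yellow plate at (350,279), the bay with its stop at (340,175) and its rails opening downward at (316,225) and (378,215). The larger white pod is at (224,263) with its green button. The small white one at (180,260) and the orange one at (269,250) are look-alikes. I'll zoom in on the work area.

```bash
python3 - <<'E'
from h import *
np.set_printoptions(precision=3,suppress=True)
c=load('top0'); s=load('scene0')
im=c['color'][160:290,290:410,::-1]; a=cv2.resize(im,None,fx=4.5,fy=4.5,interpolation=cv2.INTER_CUBIC)
cv2.imwrite('pics/topcrop.png',a)
def blobs(c,lo,hi,z,name,amin=15,roi=None):
    h=cv2.cvtColor(c['color'],cv2.COLOR_RGB2HSV); m=cv2.inRange(h,lo,hi)
    n,l,st,ce=cv2.connectedComponentsWithStats(m)
    for i in range(1,n):
        if st[i,4]>=amin:
            r=cv2.minAreaRect(np.argwhere(l==i)[:,::-1].astype(np.float32)); b=cast(c,cv2.boxPoints(r),z)
            print(name,ce[i].round(1),st[i,4],'xyz',cast(c,ce[i],z)[0],'box',b[:,:2].round(3).tolist())
blobs(c,(22,150,100),(34,255,255),.024,'yellow top')
blobs(s,(22,150,100),(34,255,255),.024,'yellow scene')
blobs(c,(50,120,60),(85,255,255),.05,'green top',8)
blobs(s,(50,120,60),(85,255,255),.05,'green scene',8)
E
```

```text
yellow top [378.1   1.8] 49 xyz [ 1.213 -0.081  0.024] box [[1.218, -0.062], [1.219, -0.097], [1.207, -0.097], [1.206, -0.062]]
yellow top [350.4 278.4] 163 xyz [ 0.455 -0.018  0.024] box [[0.448, 0.03], [0.473, -0.062], [0.462, -0.065], [0.437, 0.027]]
yellow scene [364.4 240.4] 37 xyz [0.733 0.031 0.024] box [[0.725, 0.056], [0.732, 0.059], [0.741, 0.006], [0.735, 0.003]]
yellow scene [296.4 303.6] 314 xyz [ 0.455 -0.019  0.024] box [[0.428, 0.024], [0.453, 0.039], [0.481, -0.061], [0.456, -0.074]]
green top [268.8 249.2] 66 xyz [0.522 0.189 0.05 ] box [[0.532, 0.199], [0.533, 0.179], [0.513, 0.178], [0.512, 0.198]]
green top [178.  258.9] 67 xyz [0.492 0.414 0.05 ] box [[0.502, 0.424], [0.502, 0.404], [0.483, 0.403], [0.482, 0.423]]
green top [221.3 261.6] 130 xyz [0.488 0.306 0.05 ] box [[0.474, 0.321], [0.502, 0.322], [0.503, 0.29], [0.475, 0.288]]
green scene [207.3 205.6] 41 xyz [0.486 0.404 0.05 ] box [[0.485, 0.421], [0.5, 0.408], [0.488, 0.388], [0.473, 0.401]]
green scene [227.5 221.3] 92 xyz [0.489 0.309 0.05 ] box [[0.475, 0.321], [0.506, 0.334], [0.503, 0.296], [0.472, 0.284]]
green scene [264.2 241.1] 48 xyz [0.515 0.18  0.05 ] box [[0.518, 0.198], [0.532, 0.186], [0.515, 0.165], [0.502, 0.177]]
```

View pics/topcrop.png

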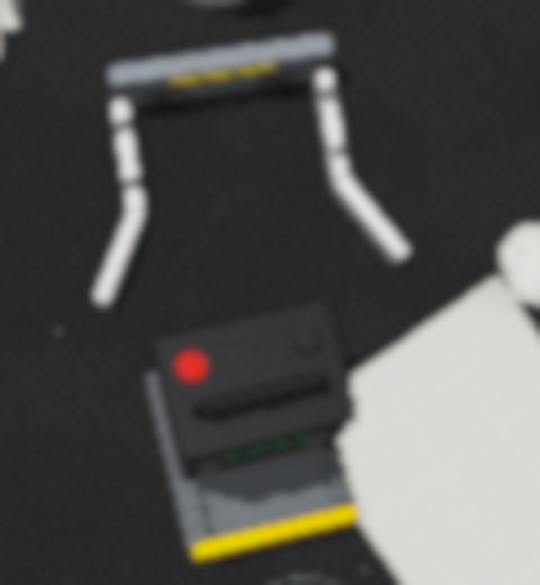

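The crop shows the bay's stop bar from (110,75) to (333,45), and its rails with flare corners at (135,205) and (340,175) and flare ends at (102,298) and (402,252). The box's yellow plate runs from (195,550) to (355,515), and its tower top spans (157,342), (327,303) and (190,470).

```bash
python3 - <<'E'
from h import *
np.set_printoptions(precision=3,suppress=True)
c=load('top0'); s=load('scene0')
g=lambda p,z: cast(c,np.array(p)/4.5+[290-.4,160-.4],z)[:,:2]
L=g([(120,108),(135,205),(102,298)],.028);R=g([(324,75),(340,175),(402,252)],.028)
print('L',L,'R',R,np.linalg.norm(L-R,axis=1))
S=g([(110,70),(333,42)],.06); print('stop back/ctr top',S)
dy=(L-R)[:2].mean(0); print('yaw from lateral',np.arctan2(-dy[0],dy[1]), 'from rails',[np.arctan2(*(A[0]-A[1])[::-1]) for A in(L,R)],'flare-end lateral',np.arctan2(-(L-R)[2][0],(L-R)[2][1]),'stop',np.arctan2(-(S[0]-S[1])[0],(S[0]-S[1])[1]))
T=g([(157,342),(325,303),(352,408),(190,470)],.17); print('tower',T,T.mean(0))
print('sides',np.linalg.norm(T-np.roll(T,-1,0),axis=1))
P=g([(193,557),(356,520)],.04); d=P[0]-P[1]; print('plate rear top edge',P,P.mean(0),np.linalg.norm(d),np.arctan2(-d[0],d[1]))
im=s['color'][215:325,255:400,::-1]; cv2.imwrite('pics/scrop.png',cv2.resize(im,None,fx=5,fy=5,interpolation=cv2.INTER_CUBIC))
E
```

```text
L [[0.698 0.075]
 [0.642 0.065]
 [0.587 0.082]] R [[ 0.721 -0.043]
 [ 0.662 -0.053]
 [ 0.618 -0.089]] [0.12  0.119 0.174]
stop back/ctr top [[ 0.712  0.08 ]
 [ 0.732 -0.045]]
yaw from lateral 0.18069938050192905 from rails [np.float64(0.17627903019050553), np.float64(0.1698638186063062)] flare-end lateral 0.17798579557425664 stop 0.15333926816562193
tower [[ 0.544  0.049]
 [ 0.566 -0.035]
 [ 0.513 -0.05 ]
 [ 0.48   0.031]] [ 0.526 -0.001]
sides [0.087 0.055 0.088 0.067]
plate rear top edge [[ 0.441  0.027]
 [ 0.463 -0.064]] [ 0.452 -0.018] 0.09343442826713186 0.24496072849882936
```

View pics/scrop.png

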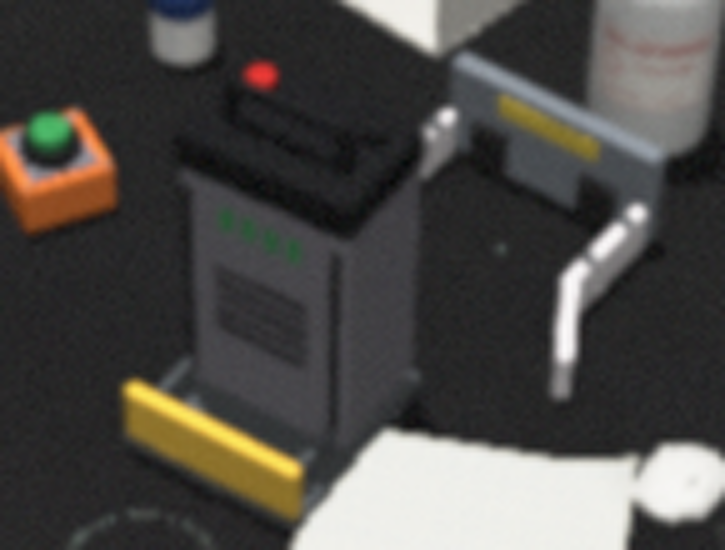

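The scene view shows the upright box with its plate facing the robot, the bay beyond with two black pads, and nothing in the path. Estimates:
- **Bay:** origin about (0.657, 0.007), yaw 0.175.
- **Box:** about 0.151 short, +14 mm to the side, yaw about 0.235.
- **Button:** about (0.488, 0.307).

I'll move above the approach point behind the plate.

Call:
servo_tool([
  {"delta_rot": [0,0,1.6],"translation": [0.5,-1,0],"hand": -0.2},
  {"delta_rot": [0,0,1.6],"translation": [0.5,-1,0],"hand": -0.2},
  {"delta_rot": [0,0,1.6],"translation": [0.5,-1,0],"hand": -0.2},
  {"delta_rot": [0,0,1.6],"translation": [0.5,-1,0],"hand": -0.2},
  {"delta_rot": [0,0,1.6],"translation": [0.5,-1,0],"hand": -0.2},
  {"delta_rot": [0,0,1.6],"translation": [0.5,-1,0],"hand": -0.2},
  {"delta_rot": [0,0,1.6],"translation": [0.5,-1,0],"hand": -0.2},
  {"delta_rot": [0,0,1.6],"translation": [0.5,-1,0],"hand": -0.2},
  {"delta_rot": [0,0,1.6],"translation": [0.5,-1,0],"hand": -0.2},
  {"delta_rot": [0,0,1.6],"translation": [0.5,-1,0],"hand": -0.2},
  {"delta_rot": [0,0,1.6],"translation": [0.5,-1,0],"hand": -0.2},
  {"delta_rot": [0,0,1.6],"translation": [0.5,-1,0],"hand": -0.2},
  {"delta_rot": [0,0,1.6],"translation": [0.5,-1,0],"hand": -0.2},
  {"delta_rot": [0,0,1.6],"translation": [0.5,-1,0],"hand": -0.2},
  {"delta_rot": [0,0,1.6],"translation": [0.5,-1,0],"hand": -0.2},
  {"delta_rot": [0,0,1.6],"translation": [0.5,-1,0],"hand": -0.2},
  {"delta_rot": [0,0,1.6],"translation": [0.5,-1,0],"hand": -0.2},
  {"delta_rot": [0,0,1.6],"translation": [0.5,-1,0],"hand": -0.2},
  {"delta_rot": [0,0,1.6],"translation": [0.5,-1,0],"hand": -0.2},
  {"delta_rot": [0,0,1.6],"translation": [0.5,-1,0],"hand": -0.2},
])

```text
time: 2.6
tcp_pos: [0.4096, -0.027, 0.2479]
tool_rot: [[-0.973, -0.232, -0.001], [-0.232, 0.973, 0.0], [0.001, 0.0, -1.0]]
ft_force: [0.8, -0.2, -0.2]
gripper_width: 0.0514
grasp_force: 0.0
```

```bash
python3 - <<'E'
from h import *
np.set_printoptions(precision=3,suppress=True)
c=snap('wrist','w1'); s=ctrl.state(); R=s['tool_rot']
print(s['tcp_pos'],s['tool_rot'],s['gripper_width'],s['joints'],s['time'])
print('cam in tool',R.T@(np.array(c['xyz'])-s['tcp_pos']))
h=cv2.cvtColor(c['color'],cv2.COLOR_RGB2HSV); m=cv2.inRange(h,(22,150,90),(34,255,255))
n,l,st,ce=cv2.connectedComponentsWithStats(m)
for i in range(1,n):
    if st[i,4]>200: print(st[i],cv2.boxPoints(cv2.minAreaRect(np.argwhere(l==i)[:,::-1].astype(np.float32))))
E
```

```text
[ 0.411 -0.029  0.248] [[-0.973 -0.231  0.001]
 [-0.231  0.973 -0.002]
 [-0.    -0.002 -1.   ]] 0.051157391889313134 [-0.069  0.066 -0.205  1.299 -0.002 -0.302] 2.65
cam in tool [ 0.068  0.001 -0.126]
[   0  195   69   82 2932] [[ -2.263 274.192]
 [  0.006 194.8  ]
 [ 68.921 196.769]
 [ 66.653 276.161]]
[ 269  252   96   19 1441] [[268.574 254.585]
 [363.7   251.565]
 [364.198 267.232]
 [269.072 270.252]]
```

View pics/w1.png

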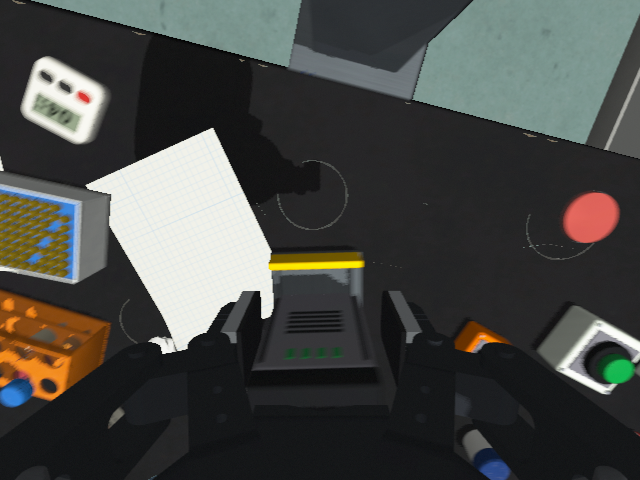

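The wrist view shows the plate between the fingers from (269,254) to (364,252), almost parallel to them. The camera sits on the side away from the tower. The yellow strip gives the plate's pose.

```bash
python3 - <<'E'
from h import *
np.set_printoptions(precision=3,suppress=True)
c=load('w1'); 
h=cv2.cvtColor(c['color'],cv2.COLOR_RGB2HSV); m=cv2.inRange(h,(20,120,60),(36,255,255)); m[:,:250]=0;m[:,380:]=0
cols=np.arange(274,360); bot=[np.nonzero(m[:,u])[0].max() for u in cols]; top=[np.nonzero(m[:,u])[0].min() for u in cols]
# bright top face / rear face boundary from V jump
xs=np.nonzero(m.any(0))[0]; xl,xr=xs.min(),xs.max()
for nm,y,z in(('top face fwd',bot,.04),('rear face bottom',top,.008)):
    k=np.polyfit(cols,y,1); P=cast(c,[(xl,np.polyval(k,xl)),(xr,np.polyval(k,xr))],z)[:,:2]; d=P[1]-P[0]; d*=np.sign(d[1])
    print(nm,P,P.mean(0),np.linalg.norm(d),'yaw',np.arctan2(-d[0],d[1]))
E
```

```text
top face fwd [[ 0.473 -0.066]
 [ 0.448  0.025]] [ 0.46  -0.021] 0.09427664681571522 yaw 0.26884610680192533
rear face bottom [[ 0.468 -0.072]
 [ 0.441  0.027]] [ 0.454 -0.022] 0.10203253160421455 yaw 0.26080655929157415
```

Call:
servo_tool([
  {"delta_rot": [0,0,1.5],"translation": [0,0,-1],"hand": -0.2},
  {"delta_rot": [0,0,0],"translation": [0,0,-1],"hand": -0.2},
  {"delta_rot": [0,0,0],"translation": [0,0,-1],"hand": -0.2},
  {"delta_rot": [0,0,0],"translation": [0,0,-1],"hand": -0.2},
  {"delta_rot": [0,0,0],"translation": [0,0,-1],"hand": -0.2},
  {"delta_rot": [0,0,0],"translation": [0,0,-1],"hand": -0.2},
  {"delta_rot": [0,0,0],"translation": [0,0,-1],"hand": -0.2},
  {"delta_rot": [0,0,0],"translation": [0,0,-1],"hand": -0.2},
  {"delta_rot": [0,0,0],"translation": [0,0,-0.8],"hand": -0.2},
  {"delta_rot": [0,0,0],"translation": [0.23,0.06,0],"hand": -0.2},
  {"delta_rot": [0,0,0],"translation": [0.23,0.06,0],"hand": -0.2},
  {"delta_rot": [0,0,0],"translation": [0.23,0.06,0],"hand": -0.2},
  {"delta_rot": [0,0,0],"translation": [0.23,0.06,0],"hand": -0.2},
])

```text
time: 4.28
tcp_pos: [0.4337, -0.02, 0.029]
tool_rot: [[-0.966, -0.257, 0.002], [-0.257, 0.966, -0.0], [-0.002, -0.0, -1.0]]
ft_force: [0.3, -0.4, 0.9]
gripper_width: 0.0511
grasp_force: 0.0
```

```bash
python3 - <<'E'
from h import *
c=snap('scene','s2'); t=snap('top','t2')
a=cv2.resize(c['color'][180:340,200:400,::-1],None,fx=3.5,fy=3.5,interpolation=cv2.INTER_CUBIC); cv2.imwrite('pics/s2c.png',a)
E
```

```text
(no output)
```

View pics/s2c.png

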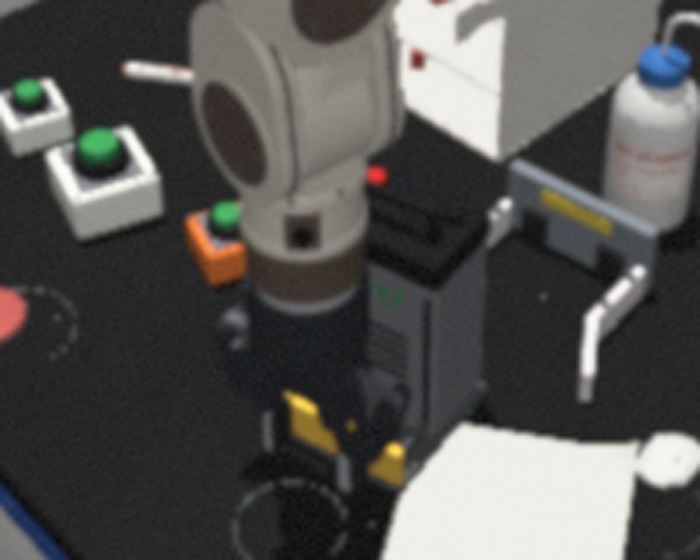

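The fingers are at the foot of the plate, just short of it. I'll lean the gripper back 10° so its body and the wrist stay clear of the tower, then push gently while steering.

Call:
servo_tool([
  {"delta_rot": [2.5,-9.6,0],"translation": [0,0,0],"hand": -0.2},
  {"delta_rot": [0,0,0],"translation": [0.12,0.03,0],"hand": -0.2},
  {"delta_rot": [0,0,0],"translation": [0.12,0.03,0],"hand": -0.2},
  {"delta_rot": [0,0,-0.27],"translation": [0.2,0.02,0],"hand": -0.2},
  {"delta_rot": [0,0,-0.27],"translation": [0.2,0.02,0],"hand": -0.2},
  {"delta_rot": [0,0,-0.27],"translation": [0.2,0.02,0],"hand": -0.2},
  {"delta_rot": [0,0,-0.27],"translation": [0.2,0.02,0],"hand": -0.2},
  {"delta_rot": [0,0,-0.27],"translation": [0.2,0.02,0],"hand": -0.2},
  {"delta_rot": [0,0,-0.27],"translation": [0.2,0.02,0],"hand": -0.2},
  {"delta_rot": [0,0,-0.27],"translation": [0.2,0.02,0],"hand": -0.2},
  {"delta_rot": [0,0,-0.27],"translation": [0.2,0.02,0],"hand": -0.2},
])

```text
time: 5.75
tcp_pos: [0.4775, -0.0143, 0.028]
tool_rot: [[-0.962, -0.22, 0.163], [-0.217, 0.975, 0.037], [-0.167, 0.0, -0.986]]
ft_force: [-8.8, -0.0, 6.5]
gripper_width: 0.0511
grasp_force: 4.0
```

```bash
python3 - <<'E'
from h import *
np.set_printoptions(precision=3,suppress=True)
t=snap('top','t3'); s=snap('scene','s3'); w=snap('wrist','w3')
print(ctrl.state()['ft_force'])
a=cv2.resize(t['color'][160:290,270:410,::-1],(560,520),interpolation=cv2.INTER_CUBIC)
b=cv2.resize(w['color'][:,:,::-1],(240,180)); b=cv2.copyMakeBorder(b,0,340,0,0,cv2.BORDER_CONSTANT)
cv2.imwrite('pics/c3.png',np.hstack([a,b]))
E
```

```text
[-3.862 -0.245  1.081]
```

View pics/c3.png

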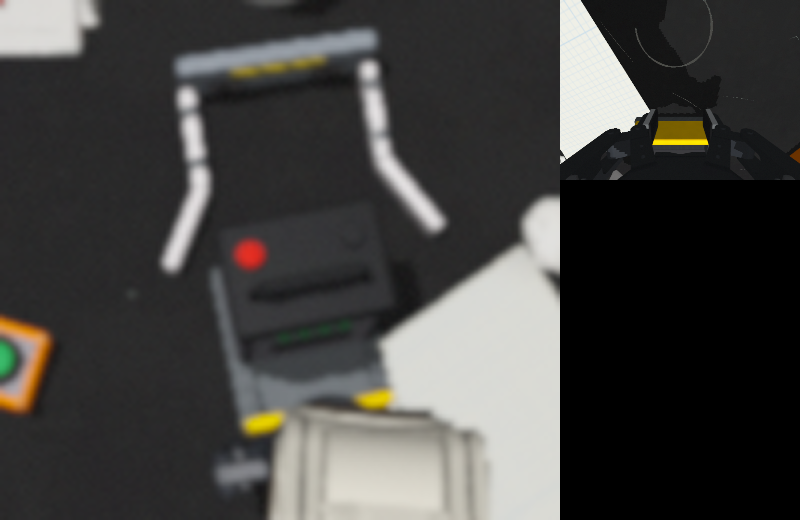

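The top view shows the box upright and sliding, with the plate ends at crop (247,432) and (392,402) and the tower front corners at (218,230) and (375,203). I'll compute the pose.

```bash
cat >> h.py <<'E'
B=np.array([.657,.0065]); yb=.175; U=np.array([np.cos(yb),np.sin(yb)]); V=np.array([-U[1],U[0]])
def plate(t,lo=300,hi=400):
    h=cv2.cvtColor(t['color'],cv2.COLOR_RGB2HSV); m=cv2.inRange(h,(21,140,80),(35,255,255)); m[:185]=0; m[:,:lo]=0; m[:,hi:]=0; m[300:]=0
    p=np.argwhere(m)[:,::-1].astype(np.float32); P=cast(t,p,.036)[:,:2]
    r=cv2.minAreaRect((P*1000).astype(np.float32)); b=cv2.boxPoints(r)/1000
    e=[b[1]-b[0],b[2]-b[1]]; d=max(e,key=np.linalg.norm); d=d*np.sign(d[1]); L=np.linalg.norm(d); yaw=np.arctan2(-d[0],d[1])
    c=b.mean(0); o=c+.053*np.array([np.cos(yaw),np.sin(yaw)]); q=o-B
    print('plate',c,'len',L,'yaw',yaw,'box in bay',q@U*1000,q@V*1000,yaw-yb)
E
python3 - <<'E'
from h import *
np.set_printoptions(precision=4,suppress=True)
plate(load('top0')); plate(load('t3'))
t=load('t3')
g=lambda p,z: cast(t,np.array(p)/4+[270-.4,160-.4],z)[:,:2]
P=g([(247,434),(392,405)],.04); d=P[0]-P[1]; print(P,P.mean(0),np.linalg.norm(d),np.arctan2(-d[0],d[1]))
T=g([(218,230),(375,203)],.17); d=T[0]-T[1]; y=np.arctan2(-d[0],d[1]);print(T,T.mean(0)-.055*np.array([np.cos(y),np.sin(y)]),np.linalg.norm(d),y)
R=g([(250,254)],.178); print(R)
s=ctrl.state(); print((s['tcp_pos'][:2]-B)@U,(s['tcp_pos'][:2]-B)@V, np.arctan2(-s['tool_rot'][0,1],s['tool_rot'][1,1])-yb)
E
```

```text
plate [ 0.4543 -0.0172] len 0.09429663 yaw 0.26689687 box in bay -151.00058917949292 16.827419780252598 0.09189688
plate [ 0.4937 -0.0138] len 0.09399208 yaw 0.22692695 box in bay -111.37597944471976 11.159588541655992 0.051926956
[[ 0.479   0.0308]
 [ 0.4994 -0.0603]] [ 0.4892 -0.0148] 0.09334883100847143 0.22037014692286644
[[ 0.5867  0.0512]
 [ 0.6045 -0.0384]] [ 0.5417 -0.0043] 0.09132338605993595 0.19682158453461443
[[0.572  0.0327]]
-0.178952293866796 0.010459259883556227 0.04757408494980514
```

Call:
servo_tool([
  {"delta_rot": [0,0,-0.27],"translation": [0.1,0.004,0.08],"hand": -0.2},
  {"delta_rot": [0,0,-0.27],"translation": [0.2,0.008,0],"hand": -0.2},
  {"delta_rot": [0,0,-0.27],"translation": [0.2,0.008,0],"hand": -0.2},
  {"delta_rot": [0,0,-0.27],"translation": [0.2,0.008,0],"hand": -0.2},
  {"delta_rot": [0,0,-0.27],"translation": [0.2,0.008,0],"hand": -0.2},
  {"delta_rot": [0,0,-0.27],"translation": [0.2,0.008,0],"hand": -0.2},
  {"delta_rot": [0,0,-0.27],"translation": [0.2,0.008,0],"hand": -0.2},
  {"delta_rot": [0,0,-0.27],"translation": [0.2,0.008,0],"hand": -0.2},
  {"delta_rot": [0,0,-0.27],"translation": [0.2,0.008,0],"hand": -0.2},
  {"delta_rot": [0,0,-0.27],"translation": [0.2,0.008,0],"hand": -0.2},
])

```text
time: 7.15
tcp_pos: [0.5264, -0.0127, 0.0303]
tool_rot: [[-0.97, -0.174, 0.17], [-0.171, 0.985, 0.029], [-0.172, -0.001, -0.985]]
ft_force: [-2.9, 0.8, -1.6]
gripper_width: 0.0513
grasp_force: 1.6
```

```bash
python3 - <<'E'
from h import *
np.set_printoptions(precision=4,suppress=True)
t=snap('top','t4'); plate(t)
s=ctrl.state(); print(s['ft_force'],(s['tcp_pos'][:2]-B)@U,(s['tcp_pos'][:2]-B)@V, np.arctan2(-s['tool_rot'][0,1],s['tool_rot'][1,1])-yb)
cv2.imwrite('pics/c4.png',cv2.resize(t['color'][160:290,280:410,::-1],None,fx=4.5,fy=4.5,interpolation=cv2.INTER_CUBIC))
E
```

```text
plate [0.5355 0.0265] len 0.012717733 yaw 0.023487387 box in bay -63.71753240439873 32.88799785583342 -0.15151261
[-2.0113 -0.3351 -0.4004] -0.131014700465625 0.003667344379407092 -0.0003941873557974651
```

View pics/c4.png

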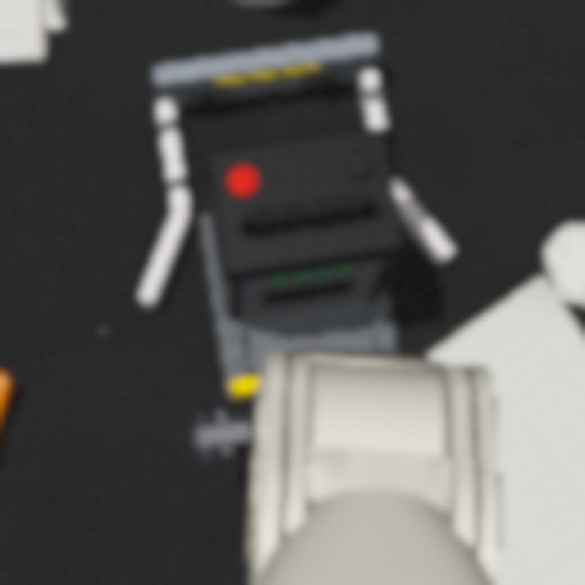

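The box is upright and its front is just entering the flare. The left sled edge runs from crop (203,215) to (228,370), the left plate end is at (229,394), and the red terminal is at (243,181). I'll check lateral position and yaw from these.

```bash
python3 - <<'E'
from h import *
np.set_printoptions(precision=1,suppress=True)
t=load('t4')
g=lambda p,z: (cast(t,np.array(p)/4.5+[280-.4,160-.4],z)[:,:2]-B)@np.c_[U,V]*1000
print('sled left',g([(202,215),(224,360)],.01)); print('plate left rear top',g([(229,396)],.04))
print('red',g([(243,181)],.185),'tower top back corners',g([(232,272),(402,248)],.17),'front',g([(210,158),(380,132)],.17))
g2=lambda p,o,k,z,f: (cast(load(f),np.array(p)/k+np.array(o)-.4,z)[:,:2]-B)@np.c_[U,V]*1000
print('red0',g2([(192,366)],(290,160),4.5,.185,'top0'),'red3',g2([(250,254)],(270,160),4,.185,'t3'))
E
```

```text
sled left [[ -9.2  47.9]
 [-95.2  48.1]]
plate left rear top [[-119.4   49.2]]
red [[-28.   29.3]] tower top back corners [[-70.6  41.3]
 [-71.4 -46.1]] front [[-10.6  43.5]
 [-10.2 -44.7]]
red0 [[-120.3   46.6]] red3 [[-80.2  40.8]]
```

The box is at yaw about 0, lateral about −1 mm and 64 mm short, so it can go straight in along the bay axis.

Call:
servo_tool([
  {"delta_rot": [0,0,0],"translation": [0.197,0.035,0],"hand": -0.2},
  {"delta_rot": [0,0,0],"translation": [0.197,0.035,0],"hand": -0.2},
  {"delta_rot": [0,0,0],"translation": [0.197,0.035,0],"hand": -0.2},
  {"delta_rot": [0,0,0],"translation": [0.197,0.035,0],"hand": -0.2},
  {"delta_rot": [0,0,0],"translation": [0.197,0.035,0],"hand": -0.2},
  {"delta_rot": [0,0,0],"translation": [0.197,0.035,0],"hand": -0.2},
  {"delta_rot": [0,0,0],"translation": [0.197,0.035,0],"hand": -0.2},
  {"delta_rot": [0,0,0],"translation": [0.197,0.035,0],"hand": -0.2},
  {"delta_rot": [0,0,0],"translation": [0.197,0.035,0],"hand": -0.2},
  {"delta_rot": [0,0,0],"translation": [0.197,0.035,0],"hand": -0.2},
  {"delta_rot": [0,0,0],"translation": [0.099,0.017,0],"hand": -0.2},
])

```text
time: 8.57
tcp_pos: [0.5782, -0.0035, 0.0304]
tool_rot: [[-0.97, -0.174, 0.17], [-0.172, 0.985, 0.029], [-0.173, -0.001, -0.985]]
ft_force: [-3.6, -1.0, -1.8]
gripper_width: 0.0511
grasp_force: 1.7
```

Call:
servo_tool([
  {"delta_rot": [0,0,0],"translation": [0.06,0.01,0],"hand": -0.2},
  {"delta_rot": [0,0,0],"translation": [0.06,0.01,0],"hand": -0.2},
  {"delta_rot": [0,0,0],"translation": [0.06,0.01,0],"hand": -0.2},
])

```text
time: 8.95
tcp_pos: [0.5822, -0.0028, 0.0303]
tool_rot: [[-0.97, -0.174, 0.17], [-0.172, 0.985, 0.029], [-0.172, -0.001, -0.985]]
ft_force: [-3.4, -1.5, -1.2]
gripper_width: 0.0509
grasp_force: 1.7
```

Call:
servo_tool([
  {"delta_rot": [0,0,0],"translation": [0.06,0.01,0],"hand": -0.2},
  {"delta_rot": [0,0,0],"translation": [0.06,0.01,0],"hand": -0.2},
  {"delta_rot": [0,0,0],"translation": [0.06,0.01,0],"hand": -0.2},
])

```text
time: 9.32
tcp_pos: [0.5869, -0.0021, 0.0303]
tool_rot: [[-0.97, -0.174, 0.17], [-0.172, 0.985, 0.029], [-0.172, -0.001, -0.985]]
ft_force: [-4.2, -0.1, -2.1]
gripper_width: 0.0507
grasp_force: 1.7
```

Call:
servo_tool([
  {"delta_rot": [0,0,0],"translation": [0.06,0.01,0],"hand": -0.2},
])

```text
time: 9.45
tcp_pos: [0.5873, -0.002, 0.0299]
tool_rot: [[-0.97, -0.174, 0.168], [-0.172, 0.985, 0.029], [-0.17, -0.001, -0.985]]
ft_force: [-6.9, -0.9, -1.1]
gripper_width: 0.0518
grasp_force: 3.4
```

Call:
servo_tool([
  {"delta_rot": [0,0,0],"translation": [0.06,0.01,0],"hand": -0.2},
])

```text
time: 9.57
tcp_pos: [0.5873, -0.002, 0.0292]
tool_rot: [[-0.971, -0.174, 0.165], [-0.171, 0.985, 0.028], [-0.167, -0.001, -0.986]]
ft_force: [-8.8, -1.3, -1.1]
gripper_width: 0.0516
grasp_force: 4.5
```

```bash
python3 - <<'E'
from h import *
np.set_printoptions(precision=4,suppress=True)
t=snap('top','t5'); 
s=ctrl.state(); print(s['ft_force'],(s['tcp_pos'][:2]-B)@U,(s['tcp_pos'][:2]-B)@V)
cv2.imwrite('pics/c5.png',cv2.resize(t['color'][150:280,280:410,::-1],None,fx=4.5,fy=4.5,interpolation=cv2.INTER_CUBIC))
E
```

```text
[-7.1935 -2.5817 -1.4058] -0.07020295807598015 0.0037099531597106616
```

View pics/c5.png

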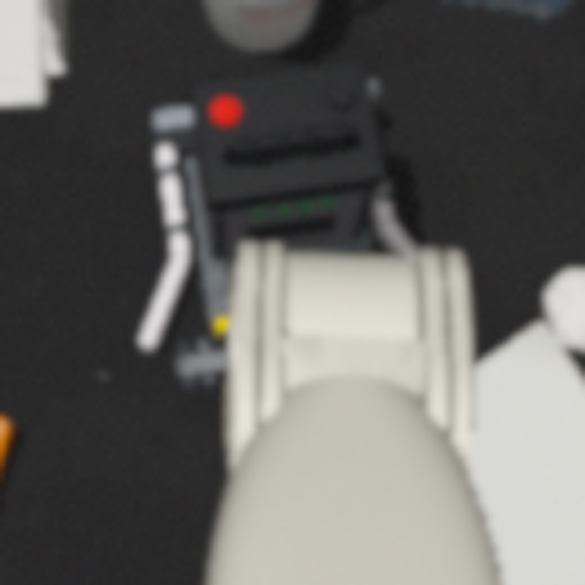

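The box stopped with the force rising. The red terminal is at crop (226,110), the left plate end at (215,333) and the rail flare end at (147,345). I'll check how deep it sits.

```bash
python3 - <<'E'
from h import *
np.set_printoptions(precision=1,suppress=True)
t=load('t5')
g=lambda p,z: (cast(t,np.array(p)/4.5+[280-.4,150-.4],z)[:,:2]-B)@np.c_[U,V]*1000
print('sled left',g([(190,160),(213,312)],.01)); print('plate left rear top',g([(214,335)],.04))
print('red',g([(226,110)],.185),'tower back',g([(212,205),(383,178)],.17),'front',g([(195,85),(365,64)],.17)); print('flare end',g([(147,347)],.028))
E
```

```text
sled left [[ 50.6  45.9]
 [-40.5  46.2]]
plate left rear top [[-58.5  48.4]]
red [[32.5 28.7]] tower back [[-11.8  42.6]
 [-11.  -46.1]] front [[ 51.7  41.8]
 [ 49.7 -46.5]]
flare end [[-57.8  86.9]]
```

Measured box x is about −1 to −3 mm, lateral about −2 mm, and square. One small extra nudge to seat it against the pads, then I'll back straight off.

Call:
servo_tool([
  {"delta_rot": [0,0,0],"translation": [0.08,0.014,0],"hand": -0.2},
  {"delta_rot": [0,0,0],"translation": [0.08,0.014,0],"hand": -0.2},
])

```text
time: 9.88
tcp_pos: [0.5875, -0.002, 0.0282]
tool_rot: [[-0.972, -0.173, 0.157], [-0.171, 0.985, 0.027], [-0.16, -0.001, -0.987]]
ft_force: [-18.4, -3.6, 11.3]
gripper_width: 0.0513
grasp_force: 10.2
```

Call:
servo_tool([
  {"delta_rot": [0,0,0],"translation": [-0.2,-0.035,0],"hand": -0.2},
  {"delta_rot": [0,0,0],"translation": [-0.4,-0.07,0],"hand": -0.2},
  {"delta_rot": [0,0,0],"translation": [-0.8,-0.14,0],"hand": -0.2},
  {"delta_rot": [0,0,0],"translation": [-0.98,-0.17,0],"hand": -0.2},
  {"delta_rot": [-1.7,9.7,0],"translation": [-0.9,0,0.5],"hand": 1},
  {"delta_rot": [0,0,0],"translation": [0,0,1],"hand": 1},
  {"delta_rot": [0,0,0],"translation": [0,0,1],"hand": 1},
  {"delta_rot": [0,0,0],"translation": [0,1,1],"hand": 1},
  {"delta_rot": [0,0,0],"translation": [0,1,1],"hand": 1},
  {"delta_rot": [0,0,0],"translation": [0,1,0],"hand": 1},
  {"delta_rot": [0,0,0],"translation": [0,1,0],"hand": 1},
])

```text
time: 11.25
tcp_pos: [0.514, 0.0902, 0.1448]
tool_rot: [[-0.985, -0.174, 0.008], [-0.174, 0.985, 0.001], [-0.008, -0.0, -1.0]]
ft_force: [1.0, 0.5, -0.1]
gripper_width: -0.0001
grasp_force: 0.0
```

```bash
python3 - <<'E'
from h import *
np.set_printoptions(precision=4,suppress=True)
t=snap('top','t6'); s=snap('scene','s6'); w=snap('wrist','w6'); plate(t)
a=cv2.resize(t['color'][150:280,280:410,::-1],(480,480),interpolation=cv2.INTER_CUBIC)
b=cv2.resize(w['color'][:,:,::-1],(320,240)); d=cv2.resize(s['color'][170:330,200:413,::-1],(320,240),interpolation=cv2.INTER_CUBIC)
cv2.imwrite('pics/c6.png',np.hstack([a,np.vstack([b,d])])); st=ctrl.state(); print(st['tcp_pos'],st['tool_rot'],st['joints'],st['gripper_width'])
def green(c,lo,hi,z):
    h=cv2.cvtColor(c['color'],cv2.COLOR_RGB2HSV); m=cv2.inRange(h,(50,120,60),(85,255,255)); n,l,q,ce=cv2.connectedComponentsWithStats(m)
    for i in range(1,n):
        if q[i,4]>30: print(q[i,4],ce[i],cast(c,ce[i],z)[0])
for z in(.05,.058): print(z); green(t,0,0,z); green(s,0,0,z); green(w,0,0,z)
E
```

```text
plate [ 0.6038 -0.008 ] len 0.0956571 yaw 0.18106516 box in bay -1.8707916352524485 -4.668657152772038 0.00606516
[0.5133 0.0901 0.144 ] [[-0.9843 -0.1766  0.0057]
 [-0.1766  0.9843  0.0005]
 [-0.0057 -0.0005 -1.    ]] [ 0.174   0.3466 -0.131   1.0875 -0.0005 -0.0035] -1.2669775754349286e-05
0.05
68 [177.9412 258.9706] [0.4923 0.4139 0.05  ]
129 [221.3101 261.5814] [0.4883 0.3058 0.05  ]
43 [207.2558 205.7674] [0.4854 0.4039 0.05  ]
90 [227.6222 221.2778] [0.4895 0.3092 0.05  ]
46 [264.1522 241.1739] [0.5145 0.1799 0.05  ]
168 [636.8631 271.744 ] [0.4906 0.2967 0.05  ]
833 [458.8115 285.3301] [0.5206 0.1845 0.05  ]
0.058
68 [177.9412 258.9706] [0.4917 0.4116 0.058 ]
129 [221.3101 261.5814] [0.4877 0.3041 0.058 ]
43 [207.2558 205.7674] [0.4806 0.3943 0.058 ]
90 [227.6222 221.2778] [0.4847 0.3005 0.058 ]
46 [264.1522 241.1739] [0.5095 0.1725 0.058 ]
168 [636.8631 271.744 ] [0.489  0.2887 0.058 ]
833 [458.8115 285.3301] [0.5179 0.1806 0.058 ]
```

View pics/c6.png

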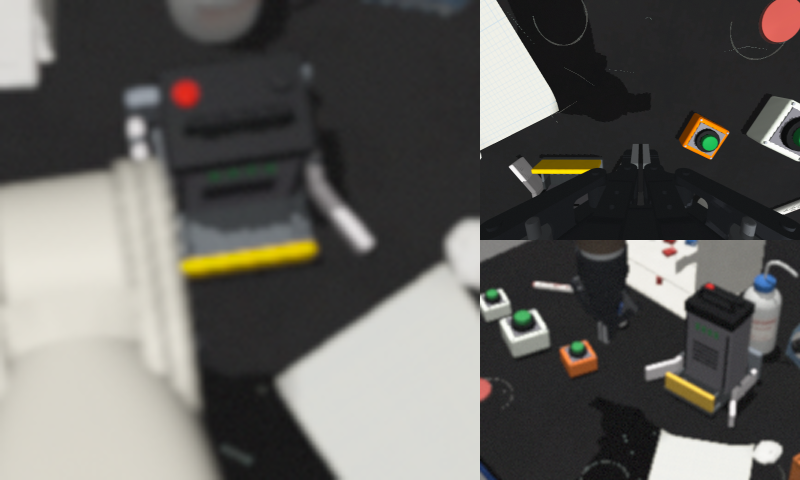

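The box stands square in the bay: x about −2 mm, yaw 0.006, upright. Its plate is at (250,258) in the left panel. The large white pod with its green button is at the right of the wrist panel and the orange one is nearer. Triangulation puts the button at about (0.488, 0.306, 0.053). I'll move over it.

Call:
servo_tool([
  {"delta_rot": [0,0,0],"translation": [-0.11,0.96,0],"hand": 1},
  {"delta_rot": [0,0,0],"translation": [-0.11,0.96,0],"hand": 1},
  {"delta_rot": [0,0,0],"translation": [-0.11,0.96,0],"hand": 1},
  {"delta_rot": [0,0,0],"translation": [-0.11,0.96,0],"hand": 1},
  {"delta_rot": [0,0,0],"translation": [-0.11,0.96,0],"hand": 1},
  {"delta_rot": [0,0,0],"translation": [-0.11,0.96,0],"hand": 1},
  {"delta_rot": [0,0,0],"translation": [-0.11,0.96,0],"hand": 1},
  {"delta_rot": [0,0,0],"translation": [-0.11,0.96,0],"hand": 1},
  {"delta_rot": [0,0,0],"translation": [-0.11,0.96,0],"hand": 1},
  {"delta_rot": [0,0,0],"translation": [0,0,0],"hand": 1},
])

```text
time: 12.65
tcp_pos: [0.4879, 0.3058, 0.1432]
tool_rot: [[-0.984, -0.176, 0.003], [-0.176, 0.984, 0.001], [-0.004, 0.0, -1.0]]
ft_force: [1.3, -1.0, 0.1]
gripper_width: -0.0001
grasp_force: 0.0
```

```bash
python3 - <<'E'
from h import *
np.set_printoptions(precision=4,suppress=True)
w=snap('wrist','w7'); t=snap('top','t7'); plate(t); print(ctrl.state()['tcp_pos'])
h=cv2.cvtColor(w['color'],cv2.COLOR_RGB2HSV); m=cv2.inRange(h,(50,120,60),(85,255,255)); n,l,q,ce=cv2.connectedComponentsWithStats(m)
for i in range(1,n):
    if q[i,4]>100: print(q[i],ce[i],cast(w,ce[i],.055)[0],cast(w,[(q[i,0],ce[i,1]),(q[i,0]+q[i,2],ce[i,1])],.055)[:,:2].tolist())
cv2.imwrite('pics/c7.png',w['color'][:,:,::-1])
E
```

```text
plate [ 0.6033 -0.0053] len 0.10111182 yaw 0.18106528 box in bay -1.8873383268179709 -1.941338871176449 0.0060652792
[0.4876 0.3042 0.143 ]
[ 293  231   48   50 1866] [316.6913 255.6618] [0.4889 0.3022 0.055 ] [[0.49156462169099835, 0.28753422204223555], [0.48625352401508687, 0.3172932059925563]]
[123 253  38  33 934] [141.5236 269.0246] [0.5173 0.1939 0.055 ] [[0.5194110363496365, 0.18232119771592004], [0.5151568843689948, 0.2061539272329903]]
[460 268  36  33 867] [477.7878 284.045 ] [0.4896 0.4077 0.055 ] [[0.49161799449570664, 0.3964285289600789], [0.48754279610071477, 0.4192543047428544]]
```

View pics/c7.png

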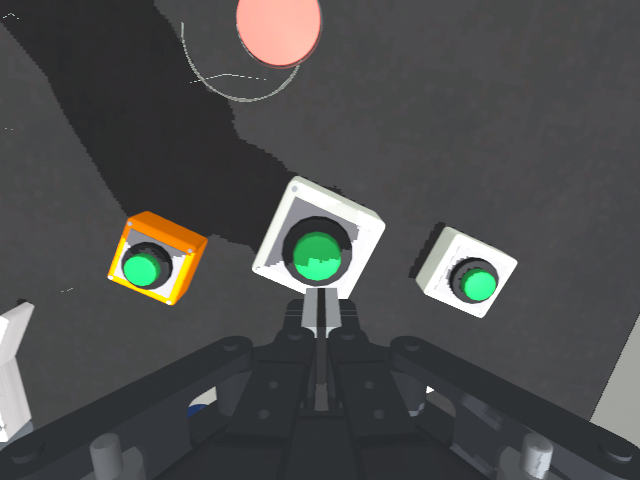

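The wrist view centres on the large white pod, with its 30 mm button at (317,256). Its measured diameter at z = 0.055 matches. With the view clear, the box reads (−1.9, −1.9 mm, 0.006 rad). I'll descend.

Call:
servo_tool([
  {"delta_rot": [0,0,0],"translation": [0.03,-0.04,-0.8],"hand": 1},
  {"delta_rot": [0,0,0],"translation": [0,0,-0.8],"hand": 1},
  {"delta_rot": [0,0,0],"translation": [0,0,-0.6],"hand": 1},
  {"delta_rot": [0,0,0],"translation": [0,0,-0.2],"hand": 1},
  {"delta_rot": [0,0,0],"translation": [0,0,-0.1],"hand": 1},
])

```text
time: 13.38
tcp_pos: [0.4881, 0.3036, 0.0804]
tool_rot: [[-0.985, -0.174, 0.002], [-0.174, 0.985, -0.0], [-0.002, -0.001, -1.0]]
ft_force: [-0.5, 0.8, -0.6]
gripper_width: -0.0001
grasp_force: 0.0
```

Call:
servo_tool([
  {"delta_rot": [0,0,0],"translation": [0,0,-0.08],"hand": 1},
  {"delta_rot": [0,0,0],"translation": [0,0,-0.08],"hand": 1},
])

```text
time: 13.62
tcp_pos: [0.4883, 0.304, 0.0771]
tool_rot: [[-0.985, -0.174, 0.003], [-0.174, 0.985, 0.0], [-0.003, -0.0, -1.0]]
ft_force: [-0.1, -0.8, 3.3]
gripper_width: -0.0005
grasp_force: 1.3
```

Call:
servo_tool([
  {"delta_rot": [0,0,0],"translation": [0,0,-0.08],"hand": 1},
  {"delta_rot": [0,0,0],"translation": [0,0,-0.08],"hand": 1},
])

```text
time: 13.88
tcp_pos: [0.4883, 0.304, 0.073]
tool_rot: [[-0.985, -0.174, 0.003], [-0.174, 0.985, 0.0], [-0.003, -0.0, -1.0]]
ft_force: [-0.4, -2.2, 10.6]
gripper_width: 0.0001
grasp_force: 6.1
```

Call:
servo_tool([
  {"delta_rot": [0,0,0],"translation": [0,0,-0.08],"hand": 1},
  {"delta_rot": [0,0,0],"translation": [0,0,0],"hand": 1},
])

```text
time: 14.12
tcp_pos: [0.4883, 0.304, 0.0729]
tool_rot: [[-0.985, -0.174, 0.004], [-0.174, 0.985, 0.001], [-0.004, 0.0, -1.0]]
ft_force: [-3.7, -3.7, 16.3]
gripper_width: 0.0002
grasp_force: 7.9
```

Call:
servo_tool([
  {"delta_rot": [0,0,0],"translation": [0,0,0.4],"hand": 1},
  {"delta_rot": [0,0,0],"translation": [0,0,0.8],"hand": 1},
  {"delta_rot": [0,0,0],"translation": [0,0,1],"hand": 1},
  {"delta_rot": [0,0,0],"translation": [0,0,1],"hand": 1},
  {"delta_rot": [0,0,0],"translation": [0,0,0],"hand": 1},
  {"delta_rot": [0,0,0],"translation": [0,0,0],"hand": 1},
])

```text
time: 14.88
tcp_pos: [0.4872, 0.3035, 0.1492]
tool_rot: [[-0.985, -0.174, -0.0], [-0.174, 0.985, -0.001], [0.0, -0.001, -1.0]]
ft_force: [-0.2, -0.0, -0.4]
gripper_width: 0.0005
grasp_force: 0.0
```

```bash
python3 - <<'E'
from h import *
np.set_printoptions(precision=4,suppress=True)
plate(snap('top','t8')); w=snap('wrist','w8'); print(ctrl.state()['tcp_pos'])
h=cv2.cvtColor(w['color'],cv2.COLOR_RGB2HSV); m=cv2.inRange(h,(50,120,60),(85,255,255)); n,l,q,ce=cv2.connectedComponentsWithStats(m)
for i in range(1,n):
    if q[i,4]>100: print(q[i],ce[i])
E
```

```text
plate [ 0.6033 -0.0053] len 0.10111182 yaw 0.18106528 box in bay -1.8873383268179709 -1.941338871176449 0.0060652792
[0.4869 0.3033 0.1488]
[ 298  232   47   48 1758] [321.0028 255.6763]
[133 253  35  33 875] [150.0583 269.0949]
[461 268  35  32 825] [478.1721 283.5139]
```

The button hit its hard end (16 N with no further travel) and was released, and the box has not moved. I'm handing the job in.

```bash
python3 -c "from rig import ctrl; print(ctrl.hand_in())"
```

```text
the job is handed in; nothing more can be done
None
```

I handed the job in, but no verdict came back. By my last camera check the box stands square in the bay, about 2 mm from home, and the green button was pressed to its end stop and released.

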